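Hold the biscuit jar open with its thumb lever, then ease the lid shut

ROBOT

A 6-joint arm with a two-finger parallel gripper is mounted at the origin on the work surface. World frame = base frame: x ahead of the robot, y to its left, z up, the work surface at z = 0. Lengths are in m, angles in degrees, forces in N, time in s.
With the tool pointing down it reaches from about 0.225 to 0.725 m from the base axis. Payload 3.1 kg.
Tool frame: the origin (TCP) lies midway between the tips of the shut fingers; the grasp point (between the pads) lies 19 mm behind it; z points along the fingers, y is the line along which they close (so a half turn about z gives the same grasp; the last joint's range is limited). The gripper opens to 85 mm and grips with 20 to 120 N. Pads are 22 mm wide; open, the fingers measure 114 mm over their backs; the gripper's body (76 mm by 85 mm) begins 54 mm behind the grasp point. The pads swing forward as they close: fully open they stand 13 mm farther back than shut.
Start: joints at [56.792, 2.75, 5.684, 92.934, 0, 82.678], TCP at [0.229, 0.472, 0.231] pointing down, gripper open.
Joint ranges: [-166.93, 166.93], [-56.73, 111.36], [-69.38, 81.34], [-121.58, 131.49], [-85.45, 84.26], [-180, 180]. Speed limits (degrees/s): [159.86, 159.86, 180, 180, 180, 180].

INTERFACE

Orientations are given as a 3x3 rotation matrix whose columns are the frame's x, y, z axes.
In Python, from plant import * gives the robot as it stands. The module is installed in compiled form; this text tells all that it offers.
- The arm moves only by the tool servo_tool, never from a script. Its arguments are lists of equal length, an entry for each row: "linear": the shift along the tool's x, y, z scaled (see below), a list of three; "twist": the turn about the tool's z scaled (see below); "fingers": the opening, from -1 (shut) to 1 (fully open), so that 0 is half open. In form: {"linear": [[tx, ty, tz], ...], "twist": [twist, ...], "fingers": [fingers, ...]}. A call has 1 to 20 rows; each row is the pose to reach, as a shift and turn from the pose commanded when the call began, along the tool's axes at that moment, turning the shorter way round; what a row does not reach only later rows make up. The controller multiplies each number of a shift by 300 mm and each number of a turn by pi rad. A row lasts 1/10 s, in which the tool goes at most 50 mm and 8.59 degrees, less where a joint would pass 70% of its speed; a pose out of reach is approached as far as the arm can. A call with a number of a shift or a turn outside -1 to 1 is refused whole. A call with a gripper value outside its range is refused whole. The fingers move at their own pace and stop on an object; the grip force is fixed at half the most. Time passes only in rows, so rows that repeat a pose let the fingers close. It gives the time, the measured TCP pose, the force, the opening and the grip force at its end, in the units of the state.
- get_state(): the state, without advancing time (a new reading comes with each control period).
- read_camera(name): name is "scene" or "top" or "wrist"; returns a dict with "img" (420x560x3 uint8, red, green, blue), "fx", "fy", "cx", "cy" (pixels), "k1" (the pictures are not rectified: a ray, as slopes to the right and down, at radius r is drawn at 1 + k1 r^2 times it, then the intrinsics apply), "rvec" (rotation vector, rad) and "tvec" (3), from world to camera coordinates, as OpenCV has them; the wrist camera has in their place "tool_from_camera" (4x4, takes a point from camera to tool coordinates, whose origin is the TCP and whose axes are the flange's). Camera axes: x right, y down, z forward; pixel columns grow to the right and rows downward; lengths in m; the calibration is good to about 2 mm. A picture is of the moment at which its call begins: read the wrist's pose just before it. There is no depth.
- sign_off(): hands the job in; it is judged then, once.
The state is a dict: "t": time; "joint_positions": joint angles; "joint_vel": joint speeds; "tau": joint torques, N m; "position": TCP position; "tool_rot": TCP orientation; "wrist_force": force on the tool from outside, world axes, zero at the start; "ft_torque": the same for the moment, N m; "gripper_width": finger opening in m; "grip_force": force on a finger pad.
Only numpy, scipy, OpenCV 4.12 (cv2) and the standard library are available. Lean on these libraries where they do the work, as an engineer would, in place of code of your own. Each camera call takes 0.05 s, during which the arm holds its last target. There are 200 camera calls.

TASK

Press down the thumb lever of the larger of the two lever-top biscuit jars until its lid is wide open, and keep it open for about three seconds so that I can take a biscuit. Then let the lever up slowly, over two seconds or more, so that the lid settles shut without dropping, and leave the jar. Use your fingertips on that lever alone, not on the lid, lift nothing, and leave the smaller jar and all the other things untouched.

Things in the scene. Friction and masses are not known exactly. Their poses are not given: they have to be found in the camera images.
- big_jar: Larger lever-top jar: loose, about 2.2 kg, clear glass 110 mm across with biscuits in it, steel lid on top, flat dark steel foot 12 mm thick reaching 130 mm from the glass's axis under the lever, so pressing does not tip it. Origin: centre of the glass's underside, on the board, z up; its -x points from the glass to the lever. Lid and lever turn as one about a pivot along y at x = -62, z = 146 mm.
- big_jar_lever (a joint): Turn of lever and lid, rad: 0 shut, 1.1 at the stop; over 0.9 is wide open. The lever rises outwards at 0.56 rad above level when shut, at 0.56 minus this value when turned. Spring and lid weight close it: 3 to 6 N down on the pad holds it open; let go, it slams. Closing faster than 1.5 rad/s (110 mm/s at the pad) counts as dropping it.
- big_jar_pad (a point): Centre of the top face of the thumb pad at the end of the larger jar's lever, 75 mm from the pivot: a steel plate 34 x 34 mm, 6 mm thick, on a bar 14 mm wide. From shut to the stop it sinks about 78 mm (from 206 to 127 mm above the table), moving out 11 mm and back in on the way, so a straight push down works it.
- big_jar_lid: The larger jar's flat round steel lid, 114 mm across, 9 mm thick, its top 147 mm above the board when shut; not to be touched. Origin on the pivot; the lid's centre lies 62 mm along its x axis, away from the lever. Open, it stands up to about 250 mm above the table, leaning away from the lever.
- small_jar: The smaller jar, built like the larger at 0.72 of all its lengths (glass 79 mm across, lid top at 106 mm, pad 54 mm from the pivot, foot reaching 94 mm towards its lever along its -x). Loose, 1.2 kg. Which side each jar stands on varies. Leave it alone.
- small_jar_lever (a joint): Turn of the smaller jar's rocker in rad: 0 shut. Leave it shut.
- sugar_bowl: White ceramic sugar bowl, 84 mm across, 86 mm high, on the turntable. Origin under its centre.
- cup: Steel cup, 66 mm across, 75 mm high, on the turntable. Origin under its centre.
- turntable: Round white plastic turntable, 210 mm across, 32 mm high, at the back of the board; fixed. Origin under its centre.
- paddle: Ridged wooden gnocchi paddle, 225 x 65 x 11 mm, lying on the board. Origin about its middle, underside.
- scraper: Blue plastic dough scraper, 120 x 90 x 9 mm, lying on the board. Origin at its middle, underside.
- shaker: Small steel salt shaker, 36 mm across, 74 mm high, standing between the jars. Origin under its centre.
- mill: Dark wooden pepper mill, 56 mm across, 160 mm high, at the back of the board. Origin under its centre.
- board: Maple pasta board, 540 x 960 mm, 20 mm thick, fixed; its top, 20 mm above the table, carries everything above. Origin under its centre.
Not all that is in view belongs to the job. Leave any orange look-alike of the big_jar alone.

How it is judged:
By the outcome, as a careful person would: the job done as asked, in the order asked, and still so for the second after the job is handed in, with the robot touching nothing.
It also fails if it takes over 42 s, if anything falls off the work surface, if the arm or the gripper's body presses on something with over 40 N, if the wrist force passes 120 N, or if a joint passes its speed limit or range.

## Working session

There is one attempt and no reset: what is moved stays moved. The work goes in short steps, Python scripts to look and compute and a tool call to move; the robot and the scene stay as the last step left them, time stands still between calls to the robot, and variables do not carry over. Pictures are saved under pics/ and viewed, at most 10 in all, crops included, and the job is handed in when it is done.

Besides the shell and the picture viewer there is one more tool, called as name(argument=value, ...) on one line, values as JSON. servo_tool: Moves the arm, as the interface text tells. Shifts and turns lie within -1 to 1; 1 stands for 300 mm of shift or pi rad of turn. Its arguments: {"type":"object","properties":{"linear":{"type":"array","items":{"type":"array","items":{"type":"number"}}},"twist":{"type":"array","items":{"type":"number"}},"fingers":{"type":"array","items":{"type":"number"}}},"required":["linear","twist","fingers"]}

```bash
mkdir -p pics
cat > h.py <<'E'
from plant import *
import numpy as np, cv2
def snap(n,f):
    c=read_camera(n); cv2.imwrite('pics/'+f,c['img'][:,:,::-1]); return c
def ray(c,u,v):
    x,y=(u-c['cx'])/c['fx'],(v-c['cy'])/c['fy']
    r=np.hypot(x,y); s=r
    for _ in range(20): s=r/(1+c['k1']*s*s)
    k=s/r if r else 1
    R=cv2.Rodrigues(np.array(c['rvec'],float))[0]; t=np.array(c['tvec'],float).ravel()
    return -R.T@t, R.T@np.array([x*k,y*k,1])
def onz(c,u,v,z):
    o,d=ray(c,u,v); return o+d*(z-o[2])/d[2]
def tri(a,b):
    (o,d),(p,e)=a,b
    s=np.linalg.lstsq(np.c_[d,-e],p-o,rcond=None)[0]
    return (o+d*s[0]+p+e*s[1])/2, np.linalg.norm(o+d*s[0]-p-e*s[1])
E
python3 - <<'E'
from h import *
import pickle
cs={n:snap(n,n+'0.png') for n in('scene','top')}
pickle.dump(cs,open('c.pkl','wb'))
s=get_state(); print(s['t'],s['position'],s['tool_rot'],s['wrist_force'],s['gripper_width'])
E
```

```text
0.1 [0.22888401 0.47184521 0.23020232] [[-8.99670273e-01  4.36568396e-01 -1.19814355e-03]
 [ 4.36569956e-01  8.99668416e-01 -1.84783179e-03]
 [ 2.71226952e-04 -2.18551281e-03 -9.99997575e-01]] [ 0.34397331  0.07410132 -0.75666047] 0.08562535705405566
```

View pics/scene0.png

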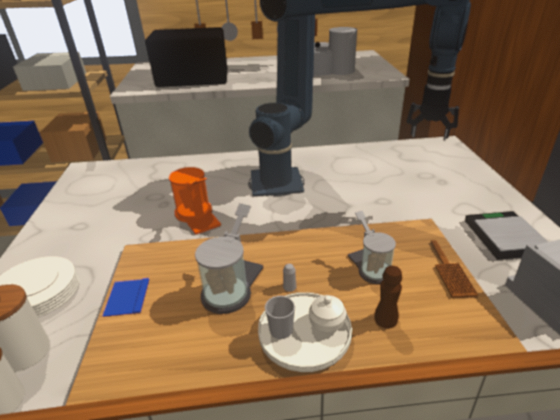

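View pics/top0.png

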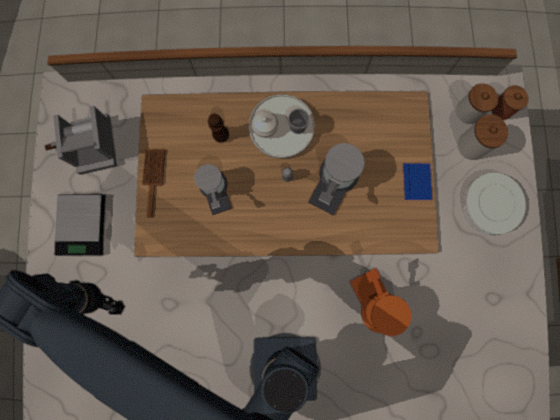

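The scene view shows the large steel-lidded jar at (222,272) with its pad near (243,211), and the small jar at (378,256) with its pad near (362,217). The orange look-alike is at (190,195). In the top view these are at (343,165), (210,180) and (385,312).
The target is the clear jar at top (343,165), because it is the larger of the two and not orange. I'll check it in one close crop.

Run:
```python
from h import *
a=cv2.imread('pics/top0.png')[135:225,295:375]; b=cv2.imread('pics/scene0.png')[195:315,185:275]
a=cv2.resize(a,(400,450),interpolation=cv2.INTER_CUBIC); b=cv2.resize(b,(400,533),interpolation=cv2.INTER_CUBIC)
a=cv2.copyMakeBorder(a,0,83,0,0,cv2.BORDER_CONSTANT)
cv2.imwrite('pics/crop.png',np.hstack([a,b]))
```

```text
(no output)
```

View pics/crop.png

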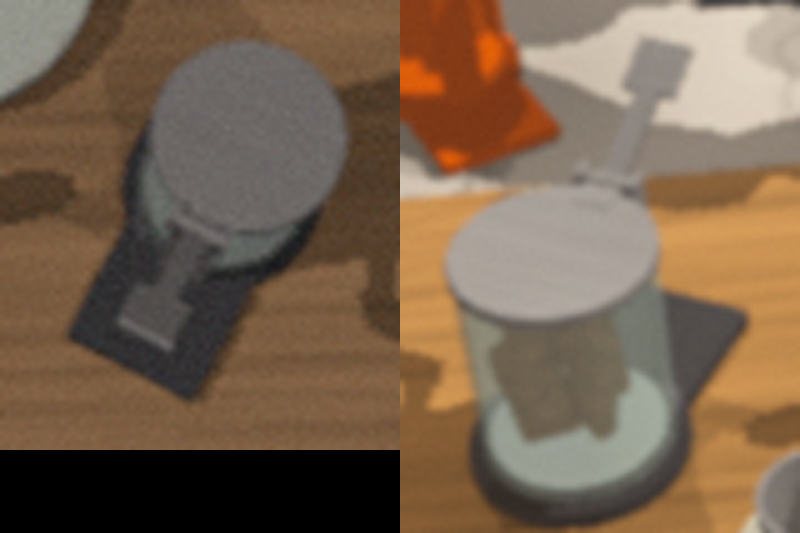

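The left half (top) shows the big steel-lidded jar: lid centre at crop (249,136), which is px (344.5,161.9), and pad at (156,308), which is px (325.8,196.2). The right half (scene) shows the pad at (658,68), which is px (243,210.1), and the lid at (553,258), which is px (219.3,252.9). It is clear glass with biscuits, so the choice is right.

Run:
```python
from h import *
import pickle
cs=pickle.load(open('c.pkl','rb')); T,S=cs['top'],cs['scene']
for n,a,b,z in(('pad',(325.8,196.2),(243,210.1),.206),('lid',(344.5,161.9),(219.3,252.9),.167)):
    print(n,tri(ray(T,*a),ray(S,*b)),onz(T,*a,z),onz(S,*b,z))
l=onz(T,344.5,161.9,.167)
p=onz(T,325.8,196.2,.206)
d=(p-l)[:2]; print(np.linalg.norm(d)) # expect 62+63.5=125.5
print('yaw lever',np.degrees(np.arctan2(d[1],d[0])),'pad from lid',l[:2]+d/np.linalg.norm(d)*.1255)
for n,u in(('orange',(370,285)),('shaker',(287,174))): print(n,onz(T,*u,.1))
```

```text
pad (array([ 0.49511901, -0.11853234,  0.20279786]), np.float64(0.004944589895658315)) [ 0.49454295 -0.12073017  0.206     ] [ 0.50041921 -0.11586232  0.206     ]
lid (array([ 0.60338482, -0.18017454,  0.15742989]), np.float64(0.00395438192138417)) [ 0.60103646 -0.18090248  0.167     ] [ 0.6156806  -0.17667473  0.167     ]
0.12231751309489698
yaw lever 150.53213431646057 pad from lid [ 0.49177218 -0.11916459]
orange [ 0.24948309 -0.25254629  0.1       ]
shaker [ 0.582847   -0.01537499  0.1       ]
```

servo_tool(linear=[[0,0,-0.12],[-0.08,-0.07,-0.2],[-0.18,-0.15,-0.2],[-0.28,-0.24,-0.2],[-0.38,-0.32,-0.2],[-0.48,-0.4,-0.2],[-0.58,-0.49,-0.2],[-0.68,-0.57,-0.2],[-0.76,-0.64,-0.2],[-0.83,-0.69,-0.2],[-0.83,-0.69,-0.2]], twist=[0,0,0,0,0,0,0,0,0,0,0], fingers=[-1,-1,-1,-1,-1,-1,-1,-1,-1,-1,-1])

```text
t: 1.2
position: [0.3637, 0.1751, 0.2907]
tool_rot: [[-0.898, 0.441, -0.001], [0.441, 0.898, -0.001], [-0.0, -0.001, -1.0]]
wrist_force: [0.3, -0.1, 0.0]
gripper_width: 0.0002
grip_force: 0.0
```

servo_tool(linear=[[-0.06,-0.05,0],[-0.15,-0.12,0],[-0.25,-0.2,0],[-0.35,-0.29,0],[-0.45,-0.37,0],[-0.55,-0.45,0],[-0.65,-0.53,0],[-0.7,-0.58,0],[-0.75,-0.62,0],[-0.75,-0.62,0],[-0.75,-0.62,0],[-0.75,-0.62,0]], twist=[0,0,0,0,0,0,0,0,0,0,0,0], fingers=[-1,-1,-1,-1,-1,-1,-1,-1,-1,-1,-1,-1])

```text
t: 2.4
position: [0.4838, -0.087, 0.2915]
tool_rot: [[-0.9, 0.435, -0.0], [0.435, 0.9, 0.001], [0.0, 0.0, -1.0]]
wrist_force: [-0.5, 0.1, 0.5]
gripper_width: -0.0001
grip_force: 0.0
```

Run:
```python
from h import *
s=get_state(); c=read_camera('wrist'); cv2.imwrite('pics/w1.png',c['img'][:,:,::-1])
p=s['position'];R=np.array(s['tool_rot']); print(s['t'],p,R,s['wrist_force'],s['gripper_width'])
T=c['tool_from_camera']; print(T)
for q in((.495,-.1185,.206),tuple(p)):
    v=np.linalg.inv(T)@np.r_[R.T@(np.array(q)-p),1]; x,y=v[:2]/v[2]; k=1+c['k1']*(x*x+y*y)
    print(q,c['fx']*x*k+c['cx'],c['fy']*y*k+c['cy'])
print('tool delta to pad',R.T@(np.array([.495,-.1185,.206])-p)/.3)
```

```text
2.4 [ 0.4838278  -0.0869982   0.29148338] [[-9.00285223e-01  4.35300462e-01 -1.57461818e-04]
 [ 4.35300300e-01  9.00285109e-01  6.09920187e-04]
 [ 4.07259069e-04  4.80558955e-04 -9.99999802e-01]] [-0.45803302  0.06064815  0.50592732] -0.00013264920084099397
[[-4.79912896e-04 -9.46850815e-01 -3.21672666e-01  8.29694909e-02]
 [ 9.99999879e-01 -4.89049420e-04 -5.24010832e-05 -2.83704375e-04]
 [-1.07697822e-04 -3.21672652e-01  9.46850935e-01 -1.41964654e-01]
 [ 0.00000000e+00  0.00000000e+00  0.00000000e+00  1.00000000e+00]]
(0.495, -0.1185, 0.206) 252.84951460365417 246.0985855877982
(np.float64(0.4838278023108051), np.float64(-0.08699820077726779), np.float64(0.2914833792367586)) 281.2744956325589 273.655266443097
tool delta to pad [-0.0793524  -0.07846139  0.28487463]
```

View pics/w1.png

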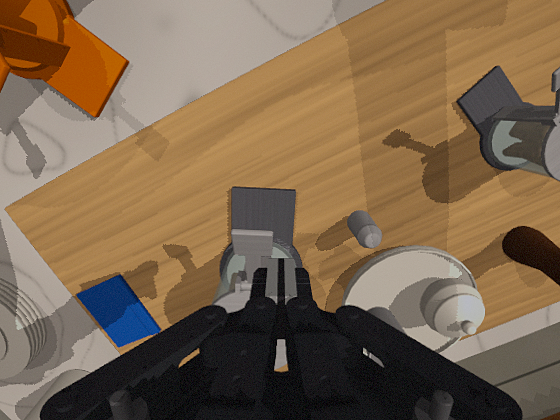

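The wrist view shows the pad of the big jar at about (252,241), against a predicted (253,246), so the estimate agrees. The small jar is far right, the orange one top left. Next is a hover just above the pad.

servo_tool(linear=[[-0.05,-0.05,0.0],[-0.08,-0.08,0.05],[-0.08,-0.08,0.13],[-0.08,-0.08,0.19],[-0.08,-0.08,0.22],[-0.08,-0.08,0.22],[-0.08,-0.08,0.22]], twist=[0,0,0,0,0,0,0], fingers=[-1,-1,-1,-1,-1,-1,-1])

```text
t: 3.15
position: [0.4954, -0.1198, 0.2262]
tool_rot: [[-0.9, 0.436, 0.001], [0.436, 0.9, -0.0], [-0.001, 0.0, -1.0]]
wrist_force: [0.7, 0.3, -0.1]
gripper_width: -0.0001
grip_force: 0.0
```

Run:
```python
from h import *
s=get_state(); c=read_camera('wrist')
i=cv2.resize(c['img'][180:330,180:380],(800,600),interpolation=cv2.INTER_CUBIC); cv2.imwrite('pics/w2.png',i[:,:,::-1])
p=s['position'];R=np.array(s['tool_rot']); print(s['t'],p,s['wrist_force'])
T=c['tool_from_camera']
for q in((.495,-.1185,.206),tuple(p)):
    v=np.linalg.inv(T)@np.r_[R.T@(np.array(q)-p),1]; x,y=v[:2]/v[2]; k=1+c['k1']*(x*x+y*y)
    print(q,(c['fx']*x*k+c['cx']-180)*4,(c['fy']*y*k+c['cy']-180)*4, c['fx']/v[2]*4)
```

```text
3.15 [ 0.49536229 -0.11983549  0.22619157] [ 0.71261866  0.28713169 -0.08930206]
(0.495, -0.1185, 0.206) 411.7716864712147 300.1696360521255 6661.82958022425
(np.float64(0.49536229470991733), np.float64(-0.11983549422833516), np.float64(0.22619156884014185)) 405.0978595155848 374.6252860337395 7439.966777213002
```

View pics/w2.png

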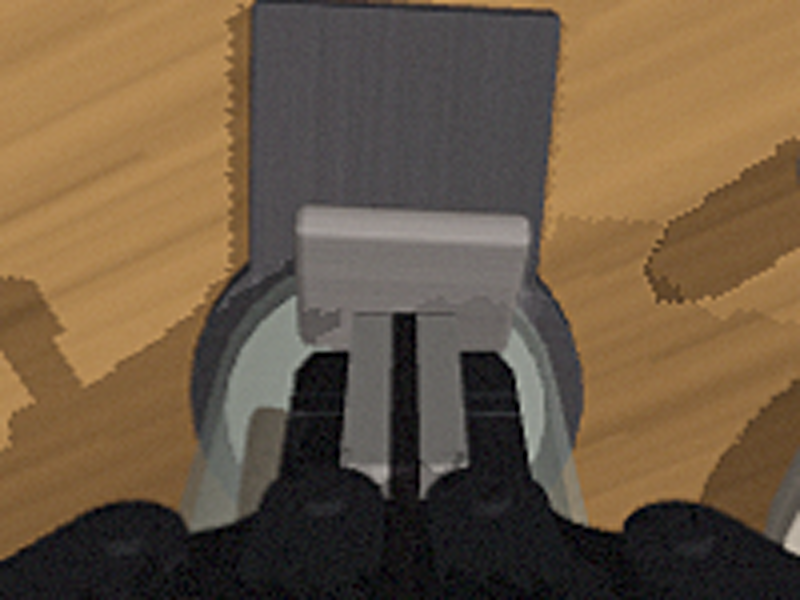

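The pad's top face is centred near crop (413,290), with the tip at (405,375); the lateral match is within 1 mm and the pad is about 3 mm further out. I'll press along the pad's arc, part of the way first.

servo_tool(linear=[[0.01,0.003,0.02],[0.01,0.003,0.035],[0.01,0.003,0.05],[0.015,0.003,0.065],[0.02,0.003,0.08],[0.025,0.003,0.095],[0.03,0.003,0.11],[0.033,0.003,0.125],[0.035,0.003,0.14],[0.037,0.003,0.155],[0.037,0.003,0.17],[0.037,0.003,0.17]], twist=[0,0,0,0,0,0,0,0,0,0,0,0], fingers=[-1,-1,-1,-1,-1,-1,-1,-1,-1,-1,-1,-1])

```text
t: 4.4
position: [0.4851, -0.1144, 0.1732]
tool_rot: [[-0.9, 0.437, -0.001], [0.437, 0.9, 0.001], [0.002, -0.0, -1.0]]
wrist_force: [-1.5, 0.7, 3.8]
gripper_width: -0.0
grip_force: 1.5
```

Run:
```python
from h import *
a=read_camera('scene')['img'][180:330,150:310]; b=read_camera('top')['img'][120:240,280:400]
a=cv2.resize(a,(400,375),interpolation=cv2.INTER_CUBIC); b=cv2.resize(b,(375,375),interpolation=cv2.INTER_CUBIC)
cv2.imwrite('pics/p1.png',np.hstack([a,b])[:,:,::-1]); s=get_state(); print(s['t'],s['position'],s['wrist_force'],s['ft_torque'])
```

```text
4.5 [ 0.48529317 -0.11453153  0.17401238] [-1.12380177  1.83632388  3.06506455] [ 0.25283687  0.44386906 -0.0319948 ]
```

View pics/p1.png

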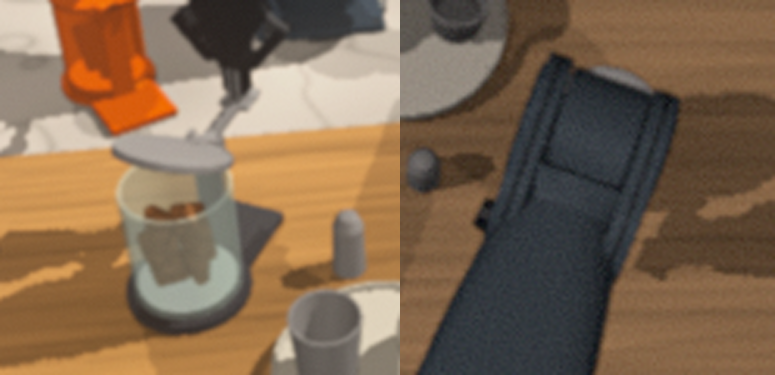

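Mid-press: the lid edge at crop (172,150) is rising off the glass, the fingertip is on the pad at (235,95), and the jar has not moved. The force is about 4 N, so I continue to wide open.

servo_tool(linear=[[0,0,0.015],[0,0,0.03],[-0.003,0,0.045],[-0.005,0,0.06],[-0.007,0,0.075],[-0.01,0,0.09],[-0.012,0,0.103],[-0.013,0,0.112],[-0.013,0,0.12],[-0.013,0,0.12]], twist=[0,0,0,0,0,0,0,0,0,0], fingers=[-1,-1,-1,-1,-1,-1,-1,-1,-1,-1])

```text
t: 5.5
position: [0.4903, -0.117, 0.1389]
tool_rot: [[-0.9, 0.437, 0.003], [0.437, 0.9, -0.002], [-0.003, -0.0, -1.0]]
wrist_force: [0.5, -1.9, 5.1]
gripper_width: -0.0002
grip_force: 2.0
```

Run:
```python
from h import *
a=read_camera('scene')['img'][150:330,140:300]
a=cv2.resize(a,(533,600),interpolation=cv2.INTER_CUBIC)
cv2.imwrite('pics/p2.png',a[:,:,::-1]); s=get_state(); print(s['t'],s['position'],s['wrist_force'],s['ft_torque'])
```

```text
5.55 [ 0.49016194 -0.1169625   0.13899239] [ 1.08739181 -1.43721339  5.75169116] [-0.34892359 -0.13473151 -0.01483233]
```

View pics/p2.png

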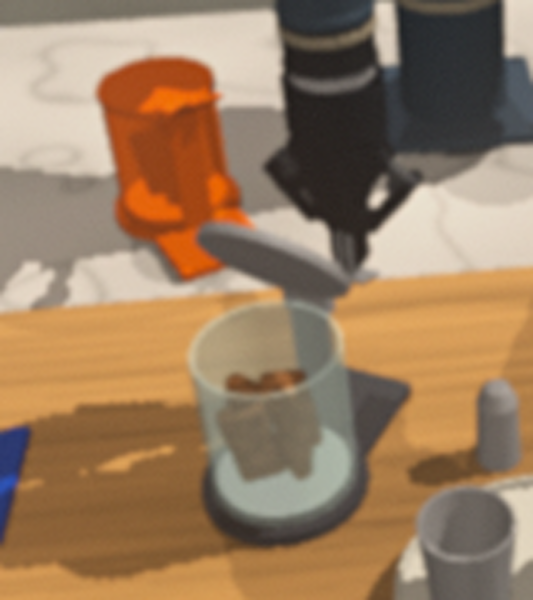

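The lid now stands steep and clear of the glass, with its edge from crop (215,232) to (340,285); the fingertip is on the pad near (350,265) and the jar is where it was. I'll add 3 mm for margin and hold for about 3 s.

servo_tool(linear=[[0,0,0.003],[0,0,0.006],[0,0,0.01],[0,0,0.01],[0,0,0.01],[0,0,0.01],[0,0,0.01],[0,0,0.01],[0,0,0.01],[0,0,0.01],[0,0,0.01],[0,0,0.01],[0,0,0.01],[0,0,0.01],[0,0,0.01],[0,0,0.01],[0,0,0.01],[0,0,0.01]], twist=[0,0,0,0,0,0,0,0,0,0,0,0,0,0,0,0,0,0], fingers=[-1,-1,-1,-1,-1,-1,-1,-1,-1,-1,-1,-1,-1,-1,-1,-1,-1,-1])

```text
t: 7.35
position: [0.4896, -0.1164, 0.1357]
tool_rot: [[-0.9, 0.436, 0.001], [0.436, 0.9, -0.0], [-0.001, 0.0, -1.0]]
wrist_force: [0.5, -0.6, 5.2]
gripper_width: 0.0001
grip_force: 2.1
```

Run:
```python
from h import *
c=read_camera('scene'); s=get_state(); print(s['position'],s['wrist_force'])
# tip of lid far edge predicted for several turns
u=np.array([np.cos(np.radians(150.5)),np.sin(np.radians(150.5))]); pad=np.array([.493,-.1175]); piv=pad-u*.0635
for t in(.7,.8,.9,1.,1.1):
    q=np.r_[piv-u*.119*np.cos(t),.166+.119*np.sin(t)]
    px=cv2.projectPoints(q[None],np.array(c['rvec'],float),np.array(c['tvec'],float),np.array([[c['fx'],0,c['cx']],[0,c['fy'],c['cy']],[0,0,1.]]),np.array([c['k1'],0,0,0,0]))[0].ravel()
    print(t,(px-[140,150])*3.333)
a=cv2.resize(c['img'][150:330,140:300],(533,600),interpolation=cv2.INTER_CUBIC); cv2.imwrite('pics/p3.png',a[:,:,::-1])
```

```text
[ 0.48960465 -0.1163546   0.13571707] [ 0.71424278 -0.66865869  4.84455159]
0.7 [224.37455514 268.09066527]
0.8 [229.23958931 250.80014471]
0.9 [234.92691025 233.95020519]
1.0 [241.35318593 217.7646952 ]
1.1 [248.42417944 202.45225467]
```

View pics/p3.png

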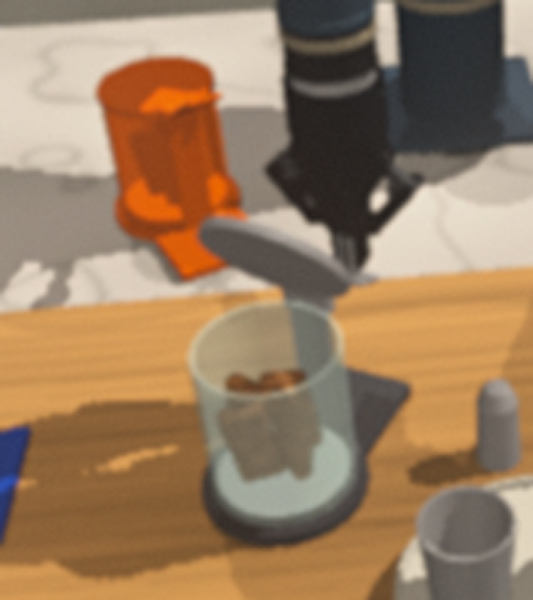

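The lid's upper edge passes about (241,224), so the turn is about 0.96 rad: open, but with little margin. I'll go 2 mm deeper and hold the full time from there.

servo_tool(linear=[[0,0,0.003],[0,0,0.007],[0,0,0.007]], twist=[0,0,0], fingers=[-1,-1,-1])

```text
t: 7.7
position: [0.4893, -0.1162, 0.1333]
tool_rot: [[-0.9, 0.436, 0.0], [0.436, 0.9, 0.0], [-0.0, 0.0, -1.0]]
wrist_force: [0.4, -0.4, 5.7]
gripper_width: -0.0002
grip_force: 1.9
```

servo_tool(linear=[[0,0,0],[0,0,0],[0,0,0],[0,0,0],[0,0,0],[0,0,0],[0,0,0],[0,0,0],[0,0,0],[0,0,0],[0,0,0],[0,0,0],[0,0,0],[0,0,0],[0,0,0],[0,0,0],[0,0,0],[0,0,0]], twist=[0,0,0,0,0,0,0,0,0,0,0,0,0,0,0,0,0,0], fingers=[-1,-1,-1,-1,-1,-1,-1,-1,-1,-1,-1,-1,-1,-1,-1,-1,-1,-1])

```text
t: 9.5
position: [0.4893, -0.1162, 0.1333]
tool_rot: [[-0.9, 0.436, 0.0], [0.436, 0.9, 0.0], [-0.0, 0.0, -1.0]]
wrist_force: [0.9, 0.4, 6.4]
gripper_width: -0.0001
grip_force: 2.0
```

servo_tool(linear=[[0,0,-0.007],[0.001,0,-0.014],[0.002,0,-0.021],[0.003,0,-0.028],[0.004,0,-0.035],[0.005,0,-0.042],[0.006,0,-0.049],[0.007,0,-0.056],[0.008,0,-0.063],[0.009,0,-0.07],[0.01,0,-0.077],[0.011,0,-0.084],[0.012,0,-0.091],[0.012,0,-0.098],[0.012,0,-0.105],[0.012,0,-0.112],[0.012,0,-0.119],[0.012,0,-0.126],[0.012,0,-0.133],[0.012,0,-0.14]], twist=[0,0,0,0,0,0,0,0,0,0,0,0,0,0,0,0,0,0,0,0], fingers=[-1,-1,-1,-1,-1,-1,-1,-1,-1,-1,-1,-1,-1,-1,-1,-1,-1,-1,-1,-1])

```text
t: 11.5
position: [0.4865, -0.1152, 0.1756]
tool_rot: [[-0.9, 0.437, 0.002], [0.437, 0.9, -0.001], [-0.002, -0.0, -1.0]]
wrist_force: [0.1, -0.6, 3.2]
gripper_width: 0.0001
grip_force: 1.5
```

servo_tool(linear=[[-0.001,0,-0.007],[-0.002,0,-0.014],[-0.004,0,-0.021],[-0.006,0,-0.028],[-0.008,0,-0.035],[-0.01,0,-0.042],[-0.012,0,-0.049],[-0.014,0,-0.056],[-0.016,0,-0.063],[-0.018,0,-0.07],[-0.02,0,-0.077],[-0.022,0,-0.084],[-0.023,0,-0.091],[-0.024,0,-0.098],[-0.025,0,-0.105],[-0.025,0,-0.112],[-0.025,0,-0.119],[-0.025,0,-0.126],[-0.025,0,-0.133],[-0.025,0,-0.14]], twist=[0,0,0,0,0,0,0,0,0,0,0,0,0,0,0,0,0,0,0,0], fingers=[-1,-1,-1,-1,-1,-1,-1,-1,-1,-1,-1,-1,-1,-1,-1,-1,-1,-1,-1,-1])

```text
t: 13.5
position: [0.4915, -0.1174, 0.2166]
tool_rot: [[-0.9, 0.436, -0.003], [0.436, 0.9, 0.001], [0.003, 0.0, -1.0]]
wrist_force: [0.1, 0.6, 0.2]
gripper_width: -0.0002
grip_force: 0.0
```

The tip has left the pad, with no force left. I'll back off upward and look.

servo_tool(linear=[[0,0,-0.02],[0,0,-0.06],[0,0,-0.12],[0,0,-0.2],[0,0,-0.27],[0,0,-0.27],[0,0,-0.27],[0,0,-0.27]], twist=[0,0,0,0,0,0,0,0], fingers=[-1,-1,-1,-1,-1,-1,-1,-1])

```text
t: 14.3
position: [0.4923, -0.1179, 0.2973]
tool_rot: [[-0.9, 0.437, -0.002], [0.437, 0.9, 0.001], [0.002, -0.0, -1.0]]
wrist_force: [-0.6, -0.2, -0.1]
gripper_width: -0.0
grip_force: 0.0
```

Run:
```python
from h import *
snap('scene','end.png'); s=get_state(); print(s['t'],s['position'],s['wrist_force'])
```

```text
14.35 [ 0.49212098 -0.11783755  0.29697974] [ 0.50691406  0.44377235 -1.32045205]
```

View pics/end.png

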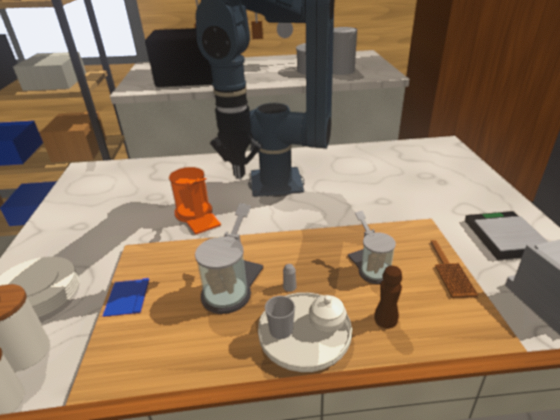

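The lid is shut at (220,253), the lever is back up at (242,212), everything else is as before, and the gripper is clear at (237,165).

```bash
python3 -c "from plant import *; print(sign_off())"
```

```text
the job is handed in; nothing more can be done
None
```

I pressed the larger jar's lever until its lid was wide open (about 1 rad), held it there for over three seconds, let it up over about four seconds so the lid settled shut, and left the jar; the final picture shows nothing else moved, and the job is handed in.

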